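# Stage a test plaque and hold the chamber lid open

### The arm

A 6-joint arm with a two-finger parallel gripper is mounted at the origin on the work surface. World frame = base frame: x ahead of the robot, y to its left, z up, the work surface at z = 0. Lengths are in m, angles in rad, forces in N, time in s.
With the tool pointing down it reaches from about 0.3 to 0.875 m from the base axis. Payload 4.2 kg.
Tool frame: the origin (TCP) lies at the very end of the fingers, on their centre line; the grasp point (between the pads) lies bot.grasp_offset behind it (bot.grasp_offset is the distance from the TCP to the grasp point, in m); z points along the fingers, y is the direction in which the jaws open and shut (so a half turn about z gives the same grasp; the last joint's range is limited). The gripper opens to 85 mm and grips with 20 to 120 N. Pads are 22 mm wide; open, the fingers measure 114 mm over their backs; the gripper's body (76 mm by 85 mm) begins 54 mm behind the grasp point. The pads swing forward as they close: fully open they stand 13 mm farther back than shut.
Start: joints at [-1.347, 0.32, 1.565, -0, 1.257, -0.02], TCP at [0.139, -0.558, 0.231] pointing down, gripper open.
Joint ranges: [-3.11, 3.11], [-0.84, 2.01], [0.21, 2.61], [-1.34, 4.49], [0.05, 2.63], [-2.56, 2.56]. Speed limits (rad/s): [2.57, 2.57, 3.14, 3.14, 3.14, 3.14].

### API

Orientations are given as a rotation vector (axis times angle).
In Python, from workcell import bot gives the robot as it stands.
- The arm moves only by the tool send_rows, never from a script. Its argument "series" is a list of rows, each an object of numbers: "tx", "ty", "tz": the shift along the world's x, y, z in m; "twist": the turn about the world's z in rad. A call has 1 to 20 rows; each row is the pose to reach, as a shift and turn from the pose commanded when the call began; what a row does not reach only later rows make up. A row lasts 1/10 s, in which the tool goes at most 50 mm and 8.59 degrees, less where a joint would pass 70% of its speed; a pose out of reach is approached as far as the arm can. A call with a gripper value outside its range is refused whole. "jaw" is the closure, from 0 (fully open) to 1 (shut), set as the call begins (left out, the last holds). The fingers move at their own pace and stop on an object; "force" is the grip in N (left out, the last holds). Time passes only in rows, so rows that repeat a pose let the fingers close. It gives the time, the measured TCP pose, the force and the opening at its end, in the units of the state.
- bot.read_state(): the state, without advancing time (a new reading comes with each control period).
- bot.grab_frame(name): name is "scene" or "top" or "wrist"; returns a dict with "image" (420x560x3 uint8, red, green, blue), "fx", "fy", "cx", "cy" (pixels), "extrinsics" (4x4, takes a point from camera to world coordinates). Camera axes: x right, y down, z forward; pixel columns grow to the right and rows downward; lengths in m; the calibration is good to about 2 mm. A picture is of the moment at which its call begins. There is no depth.
- bot.job_done(): hands the job in, once; it reports no verdict.
Trained networks look in a picture, given as the dict that the camera call returned (one of the last four; its "shot" number tells which), for a name from the list of things; names that differ only in an ending like _2 or _b are one class to them, and where a whole thing is asked for, a point or a joint stands for the part that bears it (a point fixed in the world has none). Each returns a list of dicts, best first, with "conf" (0 to 1); they miss things now and then, are a little off and sometimes report something else, mostly with a low value. They report only what shows in the picture. A call takes as long as a camera call. They do not tell look-alikes from the thing itself.
- bot.cut_out(thing, picture): "pixels" (420x560 bool, what is visible of it).
- bot.tip_of(thing, picture): "at" ([x, y, z] in m, in world coordinates, good to about 4 mm: a listed point, or the origin of a listed thing).
The state is a dict: "time": time; "joint_pos": joint angles; "qvel": joint speeds; "effort": joint torques, N m; "eef_pos": TCP position; "orientation": TCP orientation; "ft_force": force on the tool from outside, world axes, zero at the start; "wrist_torque": the same for the moment, N m; "opening": finger opening in m.
Only numpy, scipy, OpenCV 4.12 (cv2) and the standard library are available. Lean on these libraries where they do the work, as an engineer would, in place of code of your own. Each camera call takes 0.05 s, during which the arm holds its last target.

### The job

Draw the tall plaque straight up out of the slotted rack and lower it, upright, fully home into the slot of the one-slot stand, roughly centred along the slot, and let it go without dropping it. Then lift the lid of the conditioning chamber by its bar handle to 50 degrees open and keep holding it still there so I can load the chamber: its stay is missing and it falls shut if released, so finish while still holding it. Leave the short plaques and everything else on the bench where they are.

Things in the scene. Friction and masses are not known exactly. Their poses are not given: they have to be found in the camera images.
- plaque: The tall plaque: off-white moulded polymer plate 80 wide (own x) by 8 thick (own y) by 120 tall (own z up), 65 to 100 g, standing on its lower edge in one of the rack's three slots. Origin: centre of its underside, so its top edge is 120 above. It is 50 taller than its two neighbours.
- rack: Fixed grey plastic rack, base 94 (x) by 118 (y) by 10 thick; fins rise to 50 above the bench at both x ends, leaving three slots that run along its x, at y = -36, 0 and +36, each 11 wide and 40 deep (slot floor 10 above the origin). Origin: centre of its underside on the bench; z up.
- stand: Fixed grey plastic one-slot stand, base 74 by 74 by 10. The slot runs along its own x (70 long, ends open), is 11 wide, centred at y = 0, its floor 10 above the origin; walls rise straight to 48, then flared lips widen the mouth to about 24 at 61 above the origin. Origin: centre of its underside on the bench; z up.
- chamber: Fixed cream-coloured conditioning chamber, an open-topped box 210 deep (own x, front faces -x) by 240 wide (own y) and 110 high, with a low control panel 36 deep sticking out of its front up to 51 above the bench. A lid 12 thick lies on top (lid top at 122). Origin: centre of its underside on the bench; z up.
- lid (a joint): Opening angle of the chamber's lid in rad: 0 shut (level), growing as the front edge rises; 50 degrees is 0.873; mechanical stop at 1.3. No stay, no spring, hardly any friction: it falls shut from any angle. Lid nominally 0.5 kg (actual mass varies by about 30 percent), so some 2 N at the handle hold it.
- lid_bar (a point): Centre of the lid's handle: round steel bar, 14 diameter, 120 long, parallel to the hinge, carried 40 in front of the lid's front edge by two brackets 10 wide, 53 either side of its centre (96 free between). Shut, it is 116 above the bench, 250 in front of the hinge axis; 33 gap from bar to lid edge. It can turn between gripper pads. Axes turn with the lid: y along the bar, x towards the hinge.
- lid_hinge (a point): Point on the lid's hinge axis at mid-width, along the chamber's far rim, 105 behind the chamber's centre, 116 above the bench. The axis runs along the chamber's y; these axes turn with the lid.
- short_a: Short plaque, 80 by 8 by 70 tall, same material, in another rack slot; origin centre of underside. Leave alone.
- short_b: Short plaque, 80 by 8 by 70 tall, as the other; origin centre of underside. Leave alone.
- weight: Steel slotted-type weight, 60 diameter, 36 tall, standing near the chamber's front; origin underside. Leave alone.
- jar: White closed jar, 64 diameter, 85 tall; origin underside. Leave alone.
- beaker: Glass beaker, 68 diameter, 85 tall; origin underside. Leave alone.
- funnel: Brass funnel standing mouth down, 76 diameter, 75 tall; origin underside. Leave alone.
- brush: Cleaning brush lying on the bench near the robot, about 200 long along its x; leave alone.
Mind the look-alikes: they are no part of the job. Leave any blue or turquoise look-alike of the plaque alone. What is shaped like the stand but blue or purple is not meant.

How it is judged:
By the outcome, as a careful person would: the job done as asked, in the order asked, and still so for the second after the job is handed in, while the arm keeps its last pose, push and grip.
It also fails if it takes over 54 s, if anything falls off the work surface, if the arm or the gripper's body presses on something with over 40 N, if the wrist force passes 120 N, or if a joint passes its speed limit or range.

## Working session

There is one attempt and no reset: what is moved stays moved. The work goes in short steps, Python scripts to look and compute and a tool call to move; the robot and the scene stay as the last step left them, time stands still between calls to the robot, and variables do not carry over. Pictures are saved under pics/ and viewed, and the job is handed in when it is done.

Besides the shell and the picture viewer there is one more tool, called by a JSON object that holds its "api" and its "payload". send_rows: Moves the arm, as the interface text tells. Its arguments: {"type":"object","properties":{"series":{"type":"array","items":{"type":"object","properties":{"tx":{"type":"number"},"ty":{"type":"number"},"tz":{"type":"number"},"twist":{"type":"number"}}}},"jaw":{"type":"number"},"force":{"type":"number"}},"required":["series"]}

```bash
ls; mkdir -p pics
cat > h.py <<'E'
import numpy as np, cv2
from workcell import bot
def save(f,n): cv2.imwrite('pics/'+n+'.png', f['image'][:,:,::-1])
E
python3 - <<'E'
from h import *
s=bot.read_state(); print(s, bot.grasp_offset)
for c in ['scene','top']:
    f=bot.grab_frame(c); save(f,c+'0')
    print(c,f['fx'],f['cx'],f['cy'],np.round(f['extrinsics'],3).tolist())
    for t in ['plaque','rack','stand','chamber','lid_bar','lid_hinge','short_a','weight','jar','beaker','funnel','brush']:
        print(t,[(np.round(d['at'],3).tolist(),round(d['conf'],2)) for d in bot.tip_of(t,f)])
E
```

```text
pics
{'time': 0.0, 'joint_pos': array([-1.34698067e+00,  3.20289898e-01,  1.56565744e+00,  2.11145058e-05,
        1.25738723e+00, -2.00078498e-02]), 'qvel': array([-0.00016382,  0.00143275,  0.00123438,  0.00115422,  0.00077981,
        0.00024492]), 'effort': array([ 6.74318981e-04, -4.15527606e+01, -2.34162980e+01, -8.24554206e-06,
        8.27635056e-03, -9.25818568e-06]), 'eef_pos': array([ 0.138713  , -0.55753921,  0.23049178]), 'orientation': array([-3.11655483e+00, -3.81827896e-01,  2.46831325e-04]), 'ft_force': array([-0.15232626, -0.36496447,  0.37774957]), 'wrist_torque': array([-0.01320442,  0.02428963, -0.03104055]), 'opening': 0.08570724437624877} 0.0187
scene 507.1154212561852 275.79254779376 206.60657153992497 [[0.876, 0.264, -0.405, 1.154], [0.483, -0.509, 0.713, -1.003], [-0.018, -0.819, -0.573, 0.913], [0.0, 0.0, 0.0, 1.0]]
plaque [([0.696, -0.372, -0.001], 0.85), ([0.565, -0.318, 0.006], 0.78), ([0.415, -0.263, 0.002], 0.57)]
rack [([0.552, -0.356, -0.002], 0.93)]
stand [([0.522, -0.132, -0.002], 0.74), ([0.398, -0.399, 0.001], 0.64), ([0.824, 0.149, 0.0], 0.64)]

[... 648 characters left out ...]
 -0.002], 0.7), ([0.41, -0.264, -0.001], 0.54)]
rack [([0.552, -0.354, -0.002], 0.76), ([0.551, -0.356, 0.01], 0.49)]
stand [([0.397, -0.401, -0.0], 0.75), ([0.56, -0.323, 0.011], 0.73), ([0.825, 0.152, -0.002], 0.68), ([0.52, -0.136, 0.0], 0.65), ([0.621, 0.164, -0.001], 0.36)]
chamber [([0.621, 0.165, -0.0], 0.86)]
lid_bar [([0.554, -0.354, -0.002], 0.73)]
lid_hinge [([0.728, 0.177, 0.115], 0.93)]
short_a [([0.55, -0.356, 0.01], 0.61), ([0.544, -0.393, 0.008], 0.52)]
weight [([0.389, 0.037, 0.001], 0.67), ([0.728, 0.179, 0.116], 0.35)]
jar [([0.729, -0.136, -0.002], 0.86)]
beaker []
funnel [([0.406, 0.395, 0.001], 0.78)]
brush [([0.367, -0.144, -0.001], 0.81), ([0.73, -0.139, 0.002], 0.7)]
```

View pics/scene0.png

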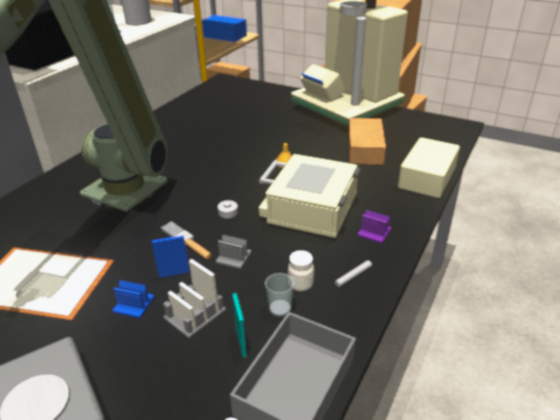

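View pics/top0.png

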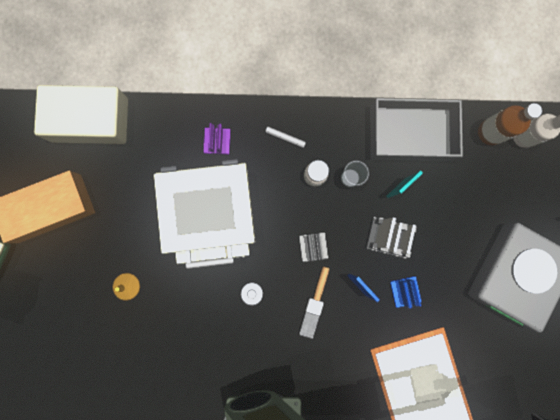

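The tall plaque is in the rack's high-y slot (scene about 203,280; top about 380,237). The grey stand is at scene 233,250 and top 313,247. The blue, turquoise and purple look-alikes stand elsewhere. Next I'll measure the yaws.

```bash
cat > y.py <<'E'
from h import *
f=bot.grab_frame('top'); g=bot.grab_frame('scene')
a=cv2.resize(f['image'][205:275,290:430],None,fx=5.5,fy=5.5,interpolation=cv2.INTER_CUBIC)
b=cv2.resize(g['image'][225:335,150:260],None,fx=5.4,fy=5.4,interpolation=cv2.INTER_CUBIC)
cv2.imwrite('pics/a.png',a[:,:,::-1]);cv2.imwrite('pics/b.png',b[:,:,::-1])
for t in ['plaque','short_a','stand','rack','lid_bar','chamber']:
  for n,p in (('top',f),('scene',g)):
    for d in bot.cut_out(t,p)[:3]:
        m=d['pixels'].astype(np.uint8); c=np.argwhere(m).mean(0)[::-1]
        r=cv2.minAreaRect(np.argwhere(m)[:,::-1].astype(np.float32))
        print(t,n,round(d['conf'],2),m.sum(),c.round(),r)
E
python3 y.py
```

```text
plaque top 0.55 400 [385. 233.] ((384.4941101074219, 232.27647399902344), (14.534341812133789, 31.563385009765625), 12.528807640075684)
plaque top 0.55 251 [362. 286.] ((362.2500305175781, 286.7500305175781), (38.18376159667969, 7.77817440032959), 45.0)
plaque top 0.49 262 [405. 184.] ((405.0, 182.99998474121094), (8.485282897949219, 39.59798812866211), 45.0)
plaque scene 0.94 1238 [170. 256.] ((170.38461303710938, 255.92306518554688), (38.830997467041016, 32.947513580322266), 78.69007110595703)
plaque scene 0.91 427 [239. 325.] ((239.20999145507812, 324.969970703125), (61.09402847290039, 8.909544944763184), 81.8698959350586)
plaque scene 0.82 725 [203. 281.] ((203.5961456298828, 283.48077392578125), (50.990196228027344, 21.768890380859375), 78.69007110595703)
short_a top 0.78 197 [395. 237.] ((395.0245361328125, 236.77047729492188), (7.615557670593262, 29.087995529174805), 13.240520477294922)
short_a top 0.56 281 [407. 239.] ((406.4808044433594, 238.59616088867188), (11.374734878540039, 29.22130012512207), 11.309932708740234)
short_a scene 0.69 340 [191. 297.] ((191.25, 296.75), (33
[... 1003 characters left out ...]
44), 84.21761322021484)
rack scene 0.97 1124 [195. 316.] ((193.80770874023438, 307.5384521484375), (42.88813400268555, 58.3243522644043), 52.12501525878906)
lid_bar top 0.56 7798 [204. 210.] ((204.28048706054688, 216.52438354492188), (97.62147521972656, 93.4250717163086), 83.6598129272461)
lid_bar scene 0.78 3442 [309. 180.] ((306.72235107421875, 179.43569946289062), (92.41871643066406, 47.490440368652344), 10.43747615814209)
chamber top 0.93 8850 [205. 213.] ((204.2000274658203, 213.6000213623047), (103.4449691772461, 95.75481414794922), 82.87498474121094)
chamber scene 0.65 5984 [309. 194.] ((305.5039978027344, 193.72799682617188), (96.77702331542969, 75.13188171386719), 10.30484676361084)
```

View pics/a.png

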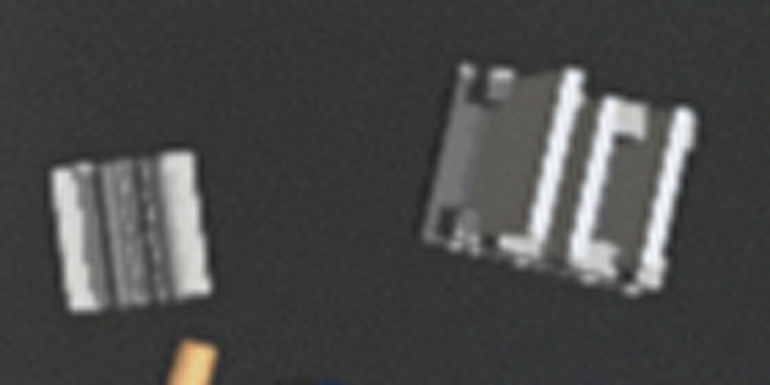

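View pics/b.png

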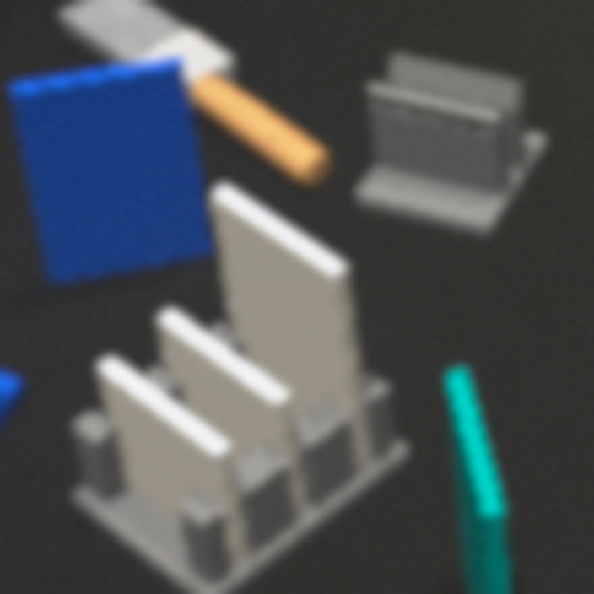

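```bash
cat >> h.py <<'E'
def onplane(f,uv,z):
    uv=np.atleast_2d(uv).astype(float); E=np.array(f['extrinsics'])
    r=np.c_[(uv[:,0]-f['cx'])/f['fx'],(uv[:,1]-f['cy'])/f['fy'],np.ones(len(uv))]@E[:3,:3].T
    return E[:3,3]+r*((z-E[2,3])/r[:,2])[:,None]
def proj(f,P):
    E=np.array(f['extrinsics']); c=(np.atleast_2d(P)-E[:3,3])@E[:3,:3]
    return np.c_[f['fx']*c[:,0]/c[:,2]+f['cx'],f['fy']*c[:,1]/c[:,2]+f['cy']]
E
python3 - <<'E'
from h import *
f=bot.grab_frame('top');g=bot.grab_frame('scene')
A=lambda p:np.array(p)/5.5+[290,205]-.4
B=lambda p:np.array(p)/5.4+[150,225]-.4
def rep(n,P):
    d=P[-1]-P[0]; print(n,P.round(4).tolist(),'mid',P.mean(0).round(4),'len',np.hypot(*d[:2]).round(4),'yaw',np.degrees(np.arctan2(d[1],d[0])).round(1))
rep('plaque top',onplane(f,A([(538,242),(572,72)]),.13))
rep('plaque scene',onplane(g,B([(222,190),(342,270)]),.13))
rep('short top',onplane(f,A([(580,262),(606,100)]),.08))
rep('short2',onplane(f,A([(652,282),(684,110)]),.08))
rep('rack left',onplane(f,A([(428,240),(466,66)]),.0))
rep('standL',onplane(f,A([(72,312),(52,168)]),.01))
rep('standR',onplane(f,A([(212,295),(193,152)]),.01))
rep('stand diag',onplane(f,A([(72,312),(193,152)]),.01))
rep('standSlot',onplane(f,A([(142,305),(122,160)]),.06))
E
```

```text
plaque top [[0.5205, -0.3099, 0.13], [0.6003, -0.3264, 0.13]] mid [ 0.5604 -0.3182  0.13  ] len 0.0816 yaw -11.7
plaque scene [[0.5281, -0.3123, 0.13], [0.6038, -0.3302, 0.13]] mid [ 0.5659 -0.3213  0.13  ] len 0.0779 yaw -13.3
short top [[0.5107, -0.3456, 0.08], [0.5903, -0.359, 0.08]] mid [ 0.5505 -0.3523  0.08  ] len 0.0807 yaw -9.6
short2 [[0.5015, -0.381, 0.08], [0.586, -0.3976, 0.08]] mid [ 0.5438 -0.3893  0.08  ] len 0.0862 yaw -11.1
rack left [[0.5198, -0.2908, 0.0], [0.6117, -0.3111, 0.0]] mid [ 0.5657 -0.301   0.    ] len 0.0941 yaw -12.5
standL [[0.4799, -0.1031, 0.01], [0.5541, -0.0919, 0.01]] mid [ 0.517  -0.0975  0.01  ] len 0.0751 yaw 8.6
standR [[0.4897, -0.1757, 0.01], [0.5636, -0.1654, 0.01]] mid [ 0.5267 -0.1706  0.01  ] len 0.0746 yaw 8.0
stand diag [[0.4799, -0.1031, 0.01], [0.5636, -0.1654, 0.01]] mid [ 0.5218 -0.1343  0.01  ] len 0.1044 yaw -36.6
standSlot [[0.4859, -0.1333, 0.06], [0.5575, -0.1227, 0.06]] mid [ 0.5217 -0.128   0.06  ] len 0.0724 yaw 8.4
```

{"api": "send_rows", "payload": {"series": [{"tx": 0.42, "ty": 0.238, "tz": 0, "twist": -0.454}, {"tx": 0.42, "ty": 0.238, "tz": 0, "twist": -0.454}, {"tx": 0.42, "ty": 0.238, "tz": 0, "twist": -0.454}, {"tx": 0.42, "ty": 0.238, "tz": 0, "twist": -0.454}, {"tx": 0.42, "ty": 0.238, "tz": 0, "twist": -0.454}, {"tx": 0.42, "ty": 0.238, "tz": 0, "twist": -0.454}, {"tx": 0.42, "ty": 0.238, "tz": 0, "twist": -0.454}, {"tx": 0.42, "ty": 0.238, "tz": 0, "twist": -0.454}, {"tx": 0.42, "ty": 0.238, "tz": 0, "twist": -0.454}, {"tx": 0.42, "ty": 0.238, "tz": 0, "twist": -0.454}, {"tx": 0.42, "ty": 0.238, "tz": 0, "twist": -0.454}, {"tx": 0.42, "ty": 0.238, "tz": 0, "twist": -0.454}, {"tx": 0.42, "ty": 0.238, "tz": 0, "twist": -0.454}, {"tx": 0.42, "ty": 0.238, "tz": 0, "twist": -0.454}], "jaw": 0.45, "force": 50}}

```text
time: 3.5
eef_pos: [0.5576, -0.3209, 0.2316]
orientation: [3.124, -0.332, -0.0]
ft_force: [-0.2, 1.3, -0.6]
opening: 0.0471
```

Run:
```python
from h import *
f=bot.grab_frame('wrist'); save(f,'w1'); print(f['fx'],f['cx'],f['cy'],np.round(f['extrinsics'],4).tolist())
s=bot.read_state(); print(s['eef_pos'],s['orientation'],s['opening'],s['joint_pos'])
print(proj(f,[[.561,-.319,.13],[.561,-.319,.0]]))
```

```text
323.66864067394124 275.16830756437855 213.67506138311575 [[-0.2099, -0.9326, -0.2935, 0.6328], [-0.9777, 0.2003, 0.0625, -0.337], [0.0005, 0.3001, -0.9539, 0.3742], [0.0, 0.0, 0.0, 1.0]]
[ 0.55768346 -0.32097659  0.23163488] [ 3.12362115e+00 -3.32498231e-01 -1.25877601e-05] 0.04704295947949878 [-5.39975778e-01  4.28439606e-01  1.39510132e+00 -3.07793030e-04
  1.31792249e+00  1.24299168e+00]
[[271.79961442 210.26890902]
 [272.84414509 178.07519157]]
```

View pics/w1.png

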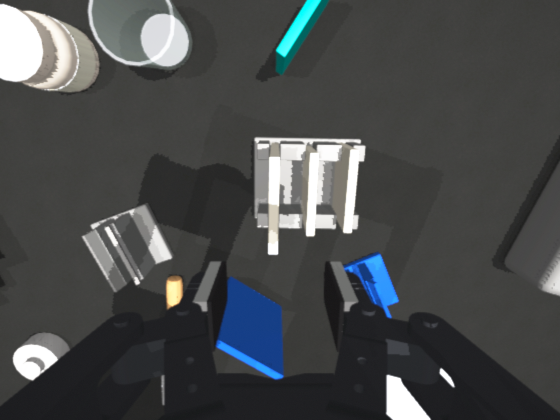

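Run:
```python
from h import *
im=cv2.imread('pics/w1.png')
cv2.imwrite('pics/w1c.png',cv2.resize(im[125:265,240:380],None,fx=4.2,fy=4.2,interpolation=cv2.INTER_CUBIC))
cv2.imwrite('pics/w1d.png',cv2.resize(im[195:300,75:180],None,fx=5,fy=5,interpolation=cv2.INTER_CUBIC))
```

```text
(no output)
```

View pics/w1c.png

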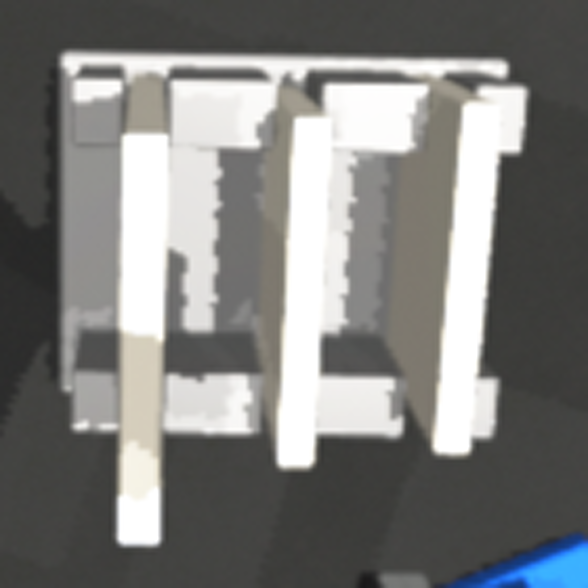

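View pics/w1d.png

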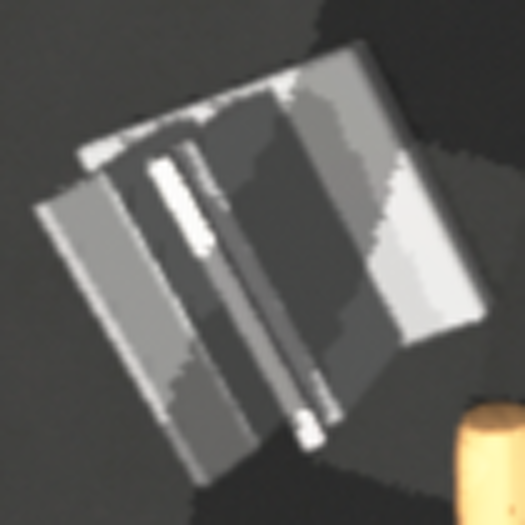

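```bash
cat > m.py <<'E'
from h import *
f=bot.grab_frame('wrist')
C=lambda p:np.array(p)/4.2+[240,125]-.4
D=lambda p:np.array(p)/5+[75,195]-.4
def rep(n,P):
    d=P[-1]-P[0]; print(n,P.round(4).tolist(),'mid',P.mean(0).round(4),'len',np.hypot(*d[:2]).round(4),'yaw',np.degrees(np.arctan2(d[1],d[0])).round(1))
rep('top',onplane(f,C([(139,545),(145,133)]),.13))
rep('w',onplane(f,C([(121,340),(166,340)]),.13))
rep('short',onplane(f,C([(296,467),(312,115)]),.08))
rep('short2',onplane(f,C([(451,453),(482,101)]),.08))
rep('base',onplane(f,C([(67,388),(63,55)]),.01))
rep('base',onplane(f,C([(63,55),(505,65)]),.01))
rep('stand',onplane(f,D([(487,312),(362,45)]),.01))
rep('stand y',onplane(f,D([(78,152),(362,45)]),.01))
rep('stand diag',onplane(f,D([(78,152),(487,312)]),.01))
rep('lipL',onplane(f,D([(203,485),(35,207)]),.061))
for z in (.01,.048,.061): rep('slot',onplane(f,D([(310,437),(157,168)]),z))
# projected model of stand
th=np.radians(8.2);R=np.array([[np.cos(th),-np.sin(th)],[np.sin(th),np.cos(th)]])
for y,z in((-.0055,.01),(.0055,.01),(-.0055,.048),(.0055,.048),(-.012,.061),(.012,.061)):
    P=[np.r_[np.array([.522,-.134])+R@[x,y],z] for x in(-.035,.035)]
    print(y,z,((proj(f,P)-[75,195]+.4)*5).round().tolist())
E
python3 m.py
```

```text
top [[0.5238, -0.3117, 0.13], [0.602, -0.3297, 0.13]] mid [ 0.5629 -0.3207  0.13  ] len 0.0802 yaw -13.0
w [[0.5654, -0.3172, 0.13], [0.5636, -0.3255, 0.13]] mid [ 0.5645 -0.3214  0.13  ] len 0.0084 yaw -102.1
short [[0.5132, -0.3463, 0.08], [0.5919, -0.364, 0.08]] mid [ 0.5525 -0.3551  0.08  ] len 0.0807 yaw -12.7
short2 [[0.509, -0.3819, 0.08], [0.5872, -0.4, 0.08]] mid [ 0.5481 -0.3909  0.08  ] len 0.0802 yaw -13.0
base [[0.5217, -0.2896, 0.01], [0.6111, -0.3094, 0.01]] mid [ 0.5664 -0.2995  0.01  ] len 0.0916 yaw -12.5
base [[0.6111, -0.3094, 0.01], [0.5843, -0.4222, 0.01]] mid [ 0.5977 -0.3658  0.01  ] len 0.1159 yaw -103.4
stand [[0.4929, -0.1772, 0.01], [0.5644, -0.1694, 0.01]] mid [ 0.5286 -0.1733  0.01  ] len 0.0719 yaw 6.3
stand y [[0.5534, -0.0945, 0.01], [0.5644, -0.1694, 0.01]] mid [ 0.5589 -0.132   0.01  ] len 0.0757 yaw -81.6
stand diag [[0.5534, -0.0945, 0.01], [0.4929, -0.1772, 0.01]] mid [ 0.5231 -0.1359  0.01  ] len 0.1024 yaw -126.2
lipL [[0.4858, -0.1261, 0.061], [0.555, -0.1152, 0.061]] mid [ 0.5204 -0.1206  0.061 ] len 0.07 yaw 8.9
slot [[0.4692, -0.123, 0.01], [0.5456, -0.1115, 0.01]] mid [ 0.5074 -0.1173  0.01  ] len 0.0773 yaw 8.6
slot [[0.4862, -0.1454, 0.048], [0.5547, -0.135, 0.048]] mid [ 0.5205 -0.1402  0.048 ] len 0.0692 yaw 8.6
slot [[0.4921, -0.153, 0.061], [0.5578, -0.1431, 0.061]] mid [ 0.5249 -0.148   0.061 ] len 0.0664 yaw 8.6
-0.0055 0.01 [[366.0, 354.0], [231.0, 103.0]]
0.0055 0.01 [[327.0, 368.0], [189.0, 118.0]]
-0.0055 0.048 [[303.0, 430.0], [150.0, 157.0]]
0.0055 0.048 [[260.0, 445.0], [105.0, 173.0]]
-0.012 0.061 [[305.0, 451.0], [146.0, 168.0]]
0.012 0.061 [[208.0, 485.0], [44.0, 205.0]]
```

{"api": "send_rows", "payload": {"series": [{"tx": 0.005, "ty": 0, "tz": -0.05, "twist": -0.01}, {"tx": 0.005, "ty": 0, "tz": -0.09, "twist": -0.01}, {"tx": 0.005, "ty": 0, "tz": -0.115, "twist": -0.01}, {"tx": 0.005, "ty": 0, "tz": -0.134, "twist": -0.01}, {"tx": 0.005, "ty": 0, "tz": -0.134, "twist": -0.01}, {"tx": 0.005, "ty": 0, "tz": -0.134, "twist": -0.01}]}}

```text
time: 4.2
eef_pos: [0.5637, -0.3206, 0.0979]
orientation: [3.122, -0.346, 0.001]
ft_force: [-0.4, 0.3, 0.5]
opening: 0.0469
```

Run:
```python
from h import *
f=bot.grab_frame('wrist'); save(f,'w2')
s=bot.read_state(); print(s['eef_pos'],s['orientation'],s['opening'])
```

```text
[ 0.56426518 -0.32082033  0.098752  ] [ 3.1213918  -0.34613441  0.00336395] 0.047163229398096244
```

View pics/w2.png

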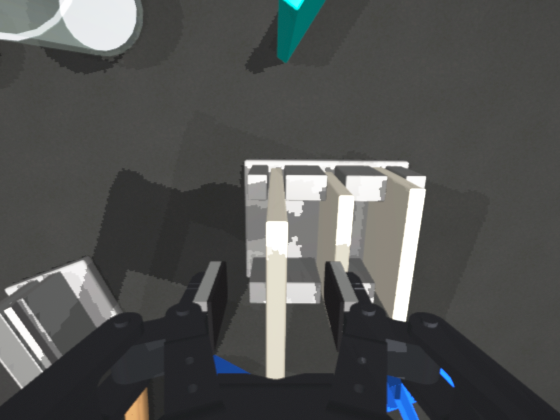

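The tall plaque is centred between the fingers (strip near u 277), and the jaws are parallel to it. I'll close.

{"api": "send_rows", "payload": {"series": [{"tx": 0}, {"tx": 0}, {"tx": 0}, {"tx": 0}, {"tx": 0}, {"tx": 0}, {"tx": 0}, {"tx": 0}], "jaw": 1, "force": 50}}

```text
invalid input
```

{"api": "send_rows", "payload": {"series": [{"tx": 0, "ty": 0, "tz": 0, "twist": 0}, {"tx": 0, "ty": 0, "tz": 0, "twist": 0}, {"tx": 0, "ty": 0, "tz": 0, "twist": 0}, {"tx": 0, "ty": 0, "tz": 0, "twist": 0}, {"tx": 0, "ty": 0, "tz": 0, "twist": 0}, {"tx": 0, "ty": 0, "tz": 0, "twist": 0}, {"tx": 0, "ty": 0, "tz": 0, "twist": 0}], "jaw": 1.0, "force": 50}}

```text
time: 4.95
eef_pos: [0.5643, -0.3204, 0.0985]
orientation: [3.122, -0.345, 0.003]
ft_force: [-0.1, 0.3, 5.0]
opening: 0.0074
```

{"api": "send_rows", "payload": {"series": [{"tx": 0, "ty": 0, "tz": 0.01, "twist": 0}, {"tx": 0, "ty": 0, "tz": 0.03, "twist": 0}, {"tx": 0, "ty": 0, "tz": 0.05, "twist": 0}, {"tx": 0, "ty": 0, "tz": 0.07, "twist": 0}, {"tx": 0, "ty": 0, "tz": 0.09, "twist": 0}, {"tx": 0, "ty": 0, "tz": 0.11, "twist": 0}, {"tx": 0, "ty": 0, "tz": 0.12, "twist": 0}, {"tx": 0, "ty": 0, "tz": 0.12, "twist": 0}]}}

```text
time: 5.75
eef_pos: [0.5643, -0.3203, 0.2188]
orientation: [3.121, -0.345, 0.004]
ft_force: [-0.1, -0.3, -1.5]
opening: 0.0073
```

Run:
```python
from h import *
f=bot.grab_frame('scene'); save(f,'s3')
s=bot.read_state(); print(s['eef_pos'],s['orientation'],s['opening'],s['ft_force'])
im=cv2.imread('pics/s3.png')[120:340,100:350]; cv2.imwrite('pics/s3c.png',cv2.resize(im,None,fx=2.6,fy=2.6,interpolation=cv2.INTER_CUBIC))
```

```text
[ 0.56374589 -0.31995416  0.21742213] [ 3.12239738e+00 -3.45153816e-01  3.47948357e-04] 0.007064677413571989 [-0.43690143 -0.02000122 -0.82814125]
```

View pics/s3c.png

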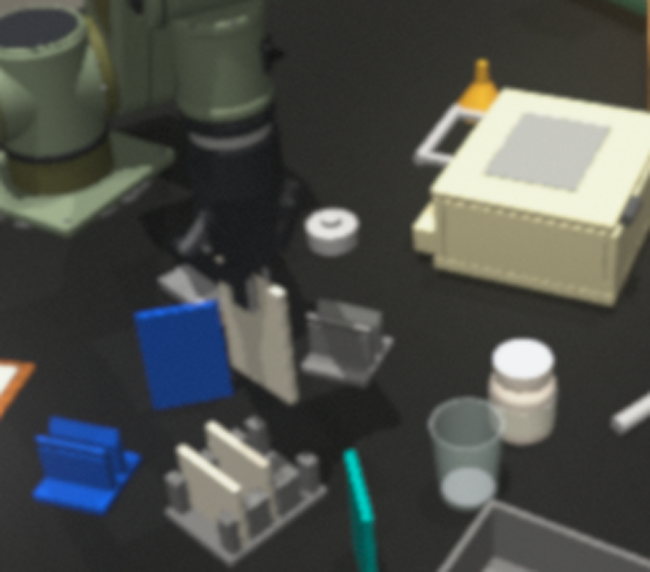

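{"api": "send_rows", "payload": {"series": [{"tx": -0.008, "ty": 0.035, "tz": 0, "twist": 0.07}, {"tx": -0.018, "ty": 0.078, "tz": 0, "twist": 0.15}, {"tx": -0.028, "ty": 0.12, "tz": 0, "twist": 0.24}, {"tx": -0.036, "ty": 0.155, "tz": 0, "twist": 0.31}, {"tx": -0.042, "ty": 0.178, "tz": 0, "twist": 0.35}, {"tx": -0.042, "ty": 0.186, "tz": 0, "twist": 0.365}, {"tx": -0.042, "ty": 0.186, "tz": 0, "twist": 0.365}, {"tx": -0.042, "ty": 0.186, "tz": 0, "twist": 0.365}]}}

```text
time: 6.6
eef_pos: [0.5221, -0.1348, 0.2168]
orientation: [3.133, 0.226, -0.001]
ft_force: [0.6, 0.6, -1.1]
opening: 0.0072
```

```bash
cat > v.py <<'E'
import sys
from h import *
n=sys.argv[1]
f=bot.grab_frame('wrist'); save(f,'w'+n)
g=bot.grab_frame('scene'); save(g,'s'+n)
s=bot.read_state(); print(s['time'],s['eef_pos'],s['orientation'],s['opening'],s['ft_force'])
im=g['image'][120:340,100:350]; cv2.imwrite('pics/s%sc.png'%n,cv2.resize(im,None,fx=2.6,fy=2.6,interpolation=cv2.INTER_CUBIC)[:,:,::-1])
def box(c,yaw,segs):
    th=np.radians(yaw);R=np.array([[np.cos(th),-np.sin(th)],[np.sin(th),np.cos(th)]])
    im=cv2.resize(f['image'][:,:,::-1],None,fx=1.4,fy=1.4)
    for y,z,x in segs:
        P=[np.r_[np.array(c)+R@[q,y],z] for q in(-x,x)]
        p=((proj(f,P)+.5)*1.4).astype(int)
        cv2.line(im,tuple(map(int,p[0])),tuple(map(int,p[1])),(0,0,255),1)
    cv2.imwrite('pics/w%so.png'%n,im)
box([.522,-.134],8.3,[(-.012,.061,.035),(.012,.061,.035),(-.0055,.01,.035),(.0055,.01,.035),(-.037,.01,.037),(.037,.01,.037)])
E
python3 v.py 4
```

```text
6.7 [ 0.52208548 -0.13513524  0.21692301] [ 3.13316738e+00  2.24840445e-01 -7.01895103e-04] 0.0071222817333566465 [ 0.07496433  0.31406086 -0.2201482 ]
```

View pics/w4o.png

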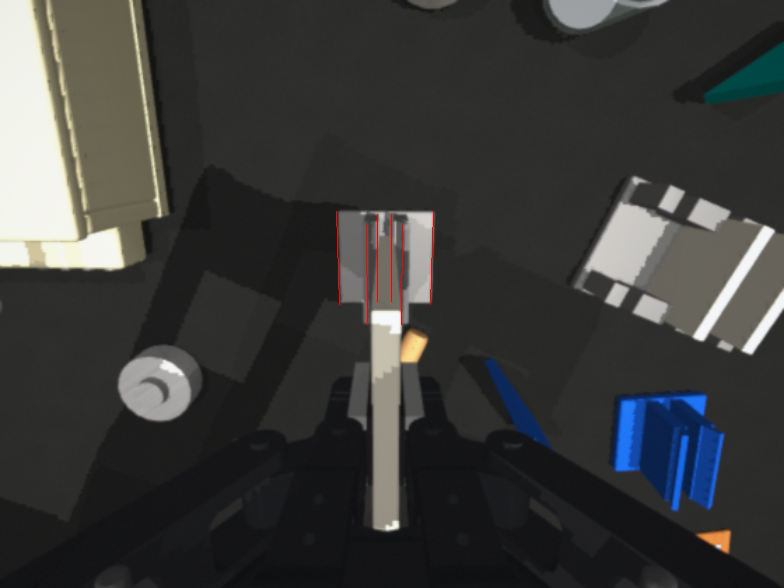

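View pics/s4c.png

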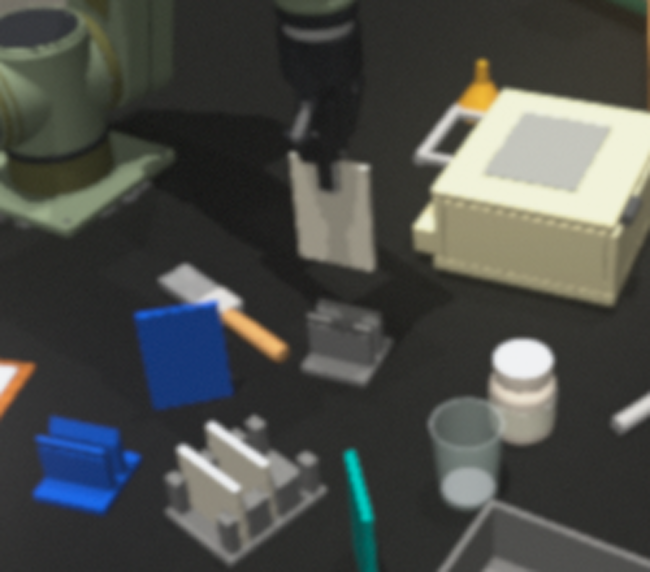

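{"api": "send_rows", "payload": {"series": [{"tx": 0, "ty": 0.001, "tz": -0.03, "twist": 0}, {"tx": 0, "ty": 0.001, "tz": -0.05, "twist": 0}, {"tx": 0, "ty": 0.001, "tz": -0.06, "twist": 0}, {"tx": 0, "ty": 0.001, "tz": -0.07, "twist": 0}, {"tx": 0, "ty": 0.001, "tz": -0.08, "twist": 0}, {"tx": 0, "ty": 0.001, "tz": -0.09, "twist": 0}, {"tx": 0, "ty": 0.001, "tz": -0.1, "twist": 0}, {"tx": 0, "ty": 0.001, "tz": -0.108, "twist": 0}, {"tx": 0, "ty": 0.001, "tz": -0.108, "twist": 0}]}}

```text
time: 7.6
eef_pos: [0.5215, -0.1333, 0.1083]
orientation: [3.133, 0.228, -0.002]
ft_force: [0.4, -1.1, -1.7]
opening: 0.0073
```

```bash
python3 v.py 5
```

```text
7.7 [ 0.52179385 -0.13322754  0.10925719] [ 3.13292941e+00  2.27367799e-01 -4.88321167e-04] 0.006786527735317528 [-1.16133511 -1.50877392 -1.59618269]
```

View pics/w5o.png

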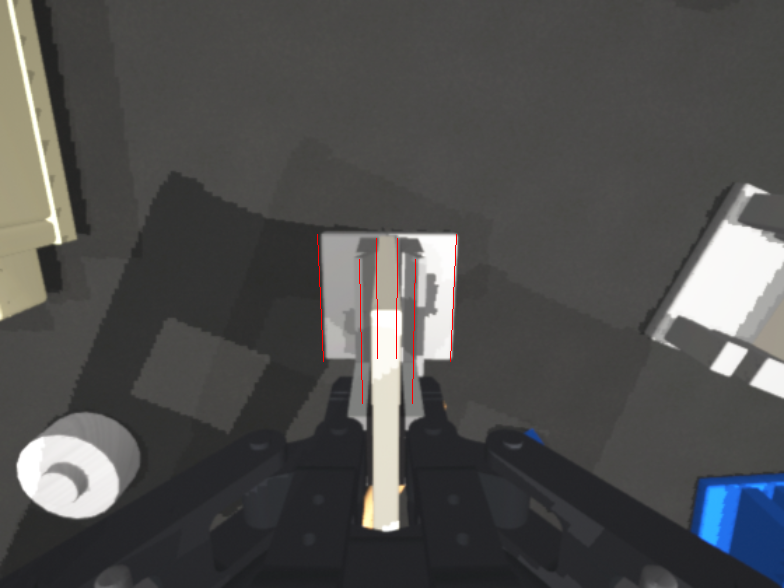

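{"api": "send_rows", "payload": {"series": [{"tx": 0, "ty": -0.001, "tz": 0, "twist": 0}, {"tx": 0, "ty": -0.001, "tz": -0.003, "twist": 0}, {"tx": 0, "ty": -0.001, "tz": -0.006, "twist": 0}, {"tx": 0, "ty": -0.001, "tz": -0.008, "twist": 0}, {"tx": 0, "ty": -0.001, "tz": -0.0095, "twist": 0}, {"tx": 0, "ty": -0.001, "tz": -0.0105, "twist": 0}, {"tx": 0, "ty": -0.001, "tz": -0.0105, "twist": 0}]}}

```text
time: 8.4
eef_pos: [0.5218, -0.134, 0.0987]
orientation: [-3.133, -0.227, 0.0]
ft_force: [-0.1, 0.1, -1.5]
opening: 0.0072
```

{"api": "send_rows", "payload": {"series": [{"tx": 0, "ty": 0, "tz": -0.001, "twist": 0}, {"tx": 0, "ty": 0, "tz": -0.002, "twist": 0}, {"tx": 0, "ty": 0, "tz": -0.002, "twist": 0}]}}

```text
time: 8.7
eef_pos: [0.522, -0.1341, 0.0985]
orientation: [3.133, 0.227, 0.001]
ft_force: [-2.8, 0.3, 9.8]
opening: 0.0072
```

{"api": "send_rows", "payload": {"series": [{"tx": 0, "ty": 0, "tz": 0.001, "twist": 0}, {"tx": 0, "ty": 0, "tz": 0.001, "twist": 0}]}}

```text
time: 8.9
eef_pos: [0.5221, -0.1341, 0.0985]
orientation: [3.133, 0.227, 0.002]
ft_force: [-0.8, -0.2, 5.4]
opening: 0.0073
```

{"api": "send_rows", "payload": {"series": [{"tx": 0, "ty": 0, "tz": 0, "twist": 0}, {"tx": 0, "ty": 0, "tz": 0, "twist": 0}, {"tx": 0, "ty": 0, "tz": 0, "twist": 0}, {"tx": 0, "ty": 0, "tz": 0, "twist": 0}, {"tx": 0, "ty": 0, "tz": 0, "twist": 0}, {"tx": 0, "ty": 0, "tz": 0, "twist": 0}], "jaw": 0.5}}

```text
time: 9.5
eef_pos: [0.5218, -0.134, 0.0978]
orientation: [3.133, 0.227, -0.0]
ft_force: [-0.3, 0.1, 0.1]
opening: 0.0424
```

```bash
python3 v.py 6
```

```text
9.6 [ 0.52181368 -0.13402585  0.09780205] [ 3.13327854e+00  2.27225037e-01 -4.56830103e-05] 0.04287003286565005 [-0.41289332  0.39096861  0.22750507]
```

View pics/w6o.png

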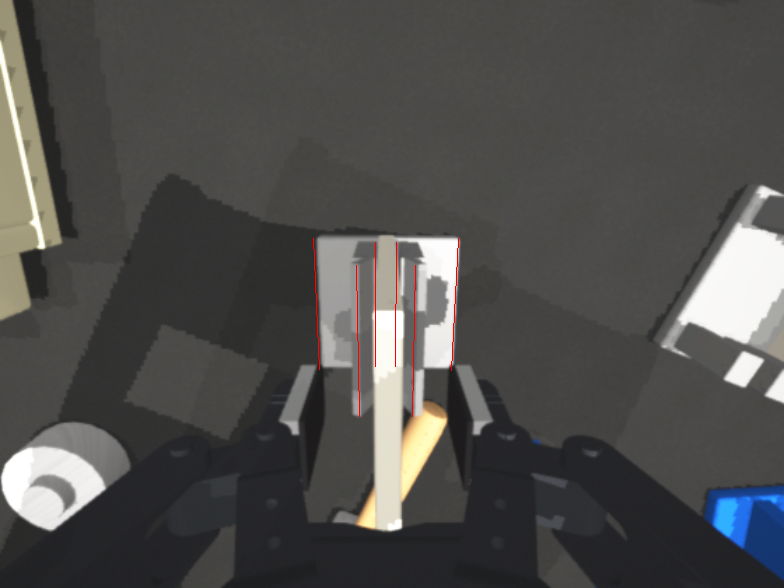

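View pics/s6c.png

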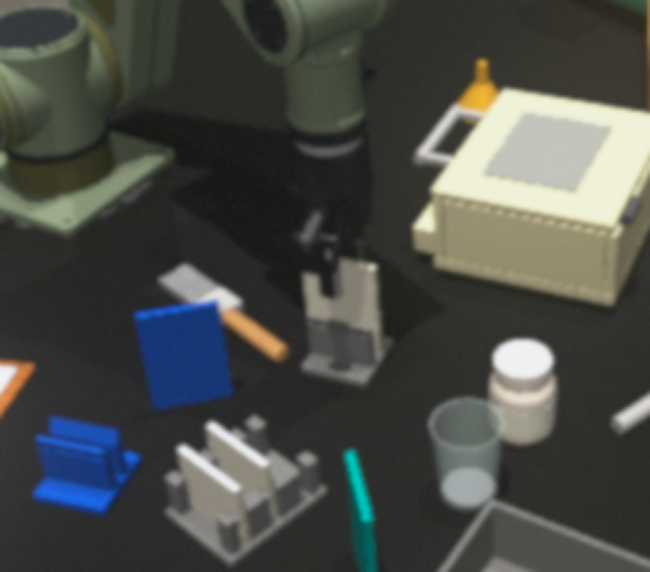

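{"api": "send_rows", "payload": {"series": [{"tx": 0, "ty": 0, "tz": 0.02, "twist": 0}, {"tx": 0, "ty": 0, "tz": 0.05, "twist": 0}, {"tx": 0, "ty": 0, "tz": 0.1, "twist": 0}, {"tx": 0, "ty": 0, "tz": 0.145, "twist": 0.1}, {"tx": -0.005, "ty": 0.03, "tz": 0.145, "twist": 0.25}, {"tx": -0.01, "ty": 0.06, "tz": 0.145, "twist": 0.4}, {"tx": -0.015, "ty": 0.09, "tz": 0.145, "twist": 0.55}, {"tx": -0.02, "ty": 0.12, "tz": 0.145, "twist": 0.7}, {"tx": -0.025, "ty": 0.15, "tz": 0.145, "twist": 0.85}, {"tx": -0.03, "ty": 0.18, "tz": 0.145, "twist": 1.0}, {"tx": -0.035, "ty": 0.21, "tz": 0.145, "twist": 1.15}, {"tx": -0.04, "ty": 0.24, "tz": 0.145, "twist": 1.3}, {"tx": -0.044, "ty": 0.265, "tz": 0.145, "twist": 1.45}, {"tx": -0.044, "ty": 0.28, "tz": 0.145, "twist": 1.55}, {"tx": -0.044, "ty": 0.28, "tz": 0.145, "twist": 1.55}, {"tx": -0.044, "ty": 0.28, "tz": 0.145, "twist": 1.55}], "jaw": 0.58}}

```text
time: 11.2
eef_pos: [0.4777, 0.1457, 0.2427]
orientation: [2.081, 2.353, -0.001]
ft_force: [-0.0, -0.4, 0.3]
opening: 0.0358
```

```bash
cat > v2.py <<'E'
import sys
from h import *
n=sys.argv[1]
f=bot.grab_frame('wrist'); save(f,'w'+n)
g=bot.grab_frame('scene'); save(g,'s'+n)
t=bot.grab_frame('top'); save(t,'t'+n)
s=bot.read_state(); print(s['time'],s['eef_pos'],s['orientation'],s['opening'],s['ft_force'])
for nm,p in(('w',f),('s',g),('t',t)):
    for th in ('lid_bar','lid_hinge'):
        print(nm,th,[(d['at'].round(4) if hasattr(d['at'],'round') else d['at'],round(d['conf'],2)) for d in bot.tip_of(th,p)[:2]])
E
python3 v2.py 7
```

```text
11.35 [0.47782952 0.14509109 0.24281873] [ 2.08208826e+00  2.35234951e+00 -4.09476248e-04] 0.03578773014167445 [-0.2646182  -0.07352907  0.16874637]
w lid_bar [([0.4797, 0.1467, 0.1127], 0.59)]
w lid_hinge [([0.3881, 0.0389, 0.0009], 0.37)]
s lid_bar [([0.4811, 0.1472, 0.116], 0.67)]
s lid_hinge [([0.7303, 0.1806, 0.118], 0.89), ([0.5506, -0.3915, 0.0128], 0.43)]
t lid_bar [([0.4785, 0.1451, 0.1145], 0.93)]
t lid_hinge [([0.7268, 0.1788, 0.1153], 0.58)]
```

View pics/w7.png

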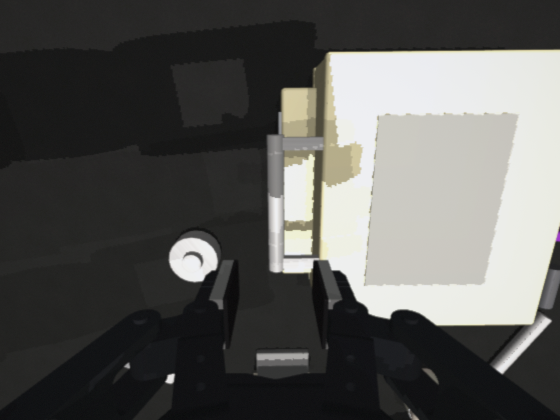

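View pics/s7.png

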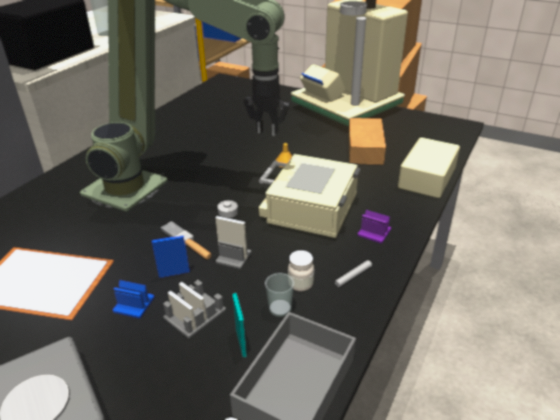

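Run:
```python
from h import *
f=bot.grab_frame('wrist')
im=f['image']; cv2.imwrite('pics/w7c.png',cv2.resize(im[120:290,240:360],None,fx=3.5,fy=3.5,interpolation=cv2.INTER_CUBIC)[:,:,::-1])
for e in ([(275,135),(276.5,272)],[(321,150),(319,256)]):
    P=onplane(f,e,.116);d=P[1]-P[0]
    print(P.round(4),P.mean(0),np.hypot(*d[:2]),np.degrees(np.arctan2(d[1],d[0])))
```

```text
[[0.4707 0.204  0.116 ]
 [0.4873 0.0816 0.116 ]] [0.47898685 0.1427973  0.116     ] 0.12344896735728204 -82.27976580668752
[[0.5097 0.1967 0.116 ]
 [0.5237 0.1025 0.116 ]] [0.51667255 0.14958642 0.116     ] 0.0952767246004273 -81.57554596704937
```

View pics/w7c.png

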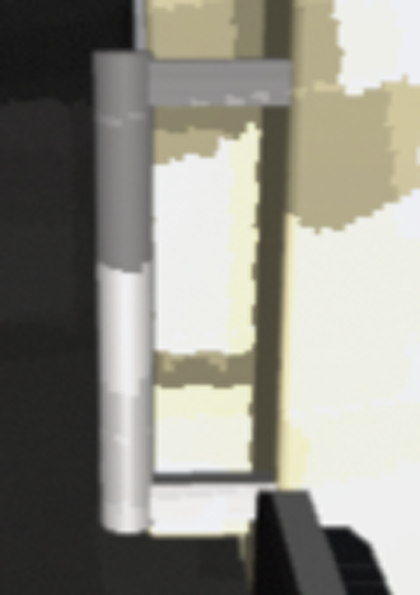

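{"api": "send_rows", "payload": {"series": [{"tx": 0.0015, "ty": 0, "tz": -0.045, "twist": 0.01}, {"tx": 0.0015, "ty": 0, "tz": -0.08, "twist": 0.01}, {"tx": 0.0015, "ty": 0, "tz": -0.105, "twist": 0.01}, {"tx": 0.0015, "ty": 0, "tz": -0.125, "twist": 0.01}, {"tx": 0.0015, "ty": 0, "tz": -0.138, "twist": 0.01}, {"tx": 0.0015, "ty": 0, "tz": -0.145, "twist": 0.01}, {"tx": 0.0015, "ty": 0, "tz": -0.145, "twist": 0.01}]}}

```text
time: 12.4
eef_pos: [0.4789, 0.1458, 0.0972]
orientation: [-2.067, -2.364, 0.002]
ft_force: [0.4, 0.3, -0.1]
opening: 0.0357
```

```bash
python3 v2.py 8
```

```text
12.55 [0.47996529 0.14617273 0.09866414] [2.06711147 2.36436078 0.0024405 ] 0.035728349014242204 [0.54145131 0.6631668  0.63039714]
w lid_bar [([0.4792, 0.145, 0.1169], 0.62)]
w lid_hinge []
s lid_bar [([0.4785, 0.1463, 0.1162], 0.65), ([0.5527, -0.3529, -0.0009], 0.3)]
s lid_hinge [([0.7259, 0.1803, 0.1192], 0.95)]
t lid_bar [([0.4756, 0.1474, 0.1146], 0.8), ([0.7304, -0.2416, -0.0019], 0.34)]
t lid_hinge [([0.7303, 0.1754, 0.1146], 0.87)]
```

View pics/w8.png

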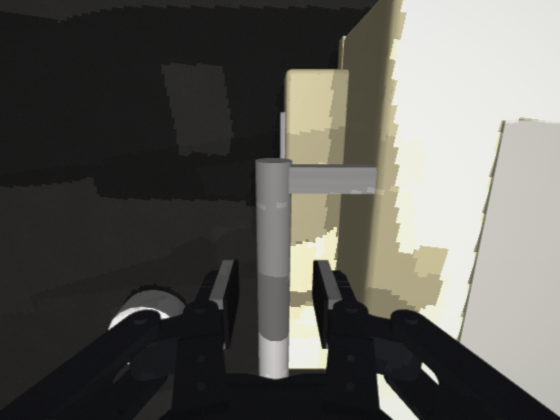

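The bar (u about 274) lies midway between the fingers, which are clear of the lid edge. I'll close on it.

{"api": "send_rows", "payload": {"series": [{"tx": 0, "ty": 0, "tz": 0, "twist": 0}, {"tx": 0, "ty": 0, "tz": 0, "twist": 0}, {"tx": 0, "ty": 0, "tz": 0, "twist": 0}, {"tx": 0, "ty": 0, "tz": 0, "twist": 0}, {"tx": 0, "ty": 0, "tz": 0, "twist": 0}, {"tx": 0, "ty": 0, "tz": 0, "twist": 0}], "jaw": 1.0, "force": 60}}

```text
time: 13.45
eef_pos: [0.4781, 0.1458, 0.0981]
orientation: [-2.067, -2.364, 0.003]
ft_force: [-4.1, -0.5, 5.4]
opening: 0.0118
```

Run:
```python
import numpy as np
th=np.radians(7.5);d=np.array([np.cos(th),np.sin(th)])
for a in range(5,55,5):
    r=np.radians(a); b=.25*(1-np.cos(r)); print(a,(b*d).round(4),round(.25*np.sin(r),4))
```

```text
5 [0.0009 0.0001] 0.0218
10 [0.0038 0.0005] 0.0434
15 [0.0084 0.0011] 0.0647
20 [0.0149 0.002 ] 0.0855
25 [0.0232 0.0031] 0.1057
30 [0.0332 0.0044] 0.125
35 [0.0448 0.0059] 0.1434
40 [0.058  0.0076] 0.1607
45 [0.0726 0.0096] 0.1768
50 [0.0885 0.0117] 0.1915
```

{"api": "send_rows", "payload": {"series": [{"tx": 0.0002, "ty": 0, "tz": 0.01, "twist": 0}, {"tx": 0.0009, "ty": 0.0001, "tz": 0.0218, "twist": 0}, {"tx": 0.002, "ty": 0.0003, "tz": 0.033, "twist": 0}, {"tx": 0.0038, "ty": 0.0005, "tz": 0.0434, "twist": 0}, {"tx": 0.0038, "ty": 0.0005, "tz": 0.0434, "twist": 0}]}}

```text
time: 13.95
eef_pos: [0.4819, 0.1463, 0.1426]
orientation: [-2.067, -2.364, 0.003]
ft_force: [-6.3, -0.3, -1.9]
opening: 0.0123
```

```bash
python3 v2.py 9
```

```text
14.1 [0.48169284 0.14629912 0.14163601] [-2.0666204  -2.36359331  0.00343736] 0.012137106050324541 [-5.89434493 -0.02388405 -1.63787063]
w lid_bar [([0.4847, 0.1445, 0.1562], 0.7)]
w lid_hinge []
s lid_bar [([0.4834, 0.147, 0.1621], 0.86)]
s lid_hinge [([0.7301, 0.1807, 0.1189], 0.77)]
t lid_bar [([0.4843, 0.1459, 0.1567], 0.72)]
t lid_hinge []
```

View pics/w9.png

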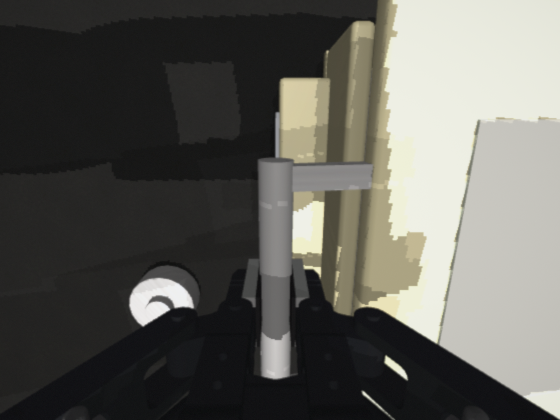

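{"api": "send_rows", "payload": {"series": [{"tx": 0.001, "ty": 0.0003, "tz": 0.0107, "twist": 0}, {"tx": 0.0036, "ty": 0.0006, "tz": 0.0213, "twist": 0}, {"tx": 0.0068, "ty": 0.001, "tz": 0.0318, "twist": 0}, {"tx": 0.0101, "ty": 0.0015, "tz": 0.0421, "twist": 0}, {"tx": 0.014, "ty": 0.002, "tz": 0.0523, "twist": 0}, {"tx": 0.0184, "ty": 0.0026, "tz": 0.0623, "twist": 0}, {"tx": 0.0232, "ty": 0.0032, "tz": 0.072, "twist": 0}, {"tx": 0.0284, "ty": 0.0039, "tz": 0.0816, "twist": 0}, {"tx": 0.034, "ty": 0.0046, "tz": 0.0909, "twist": 0}, {"tx": 0.04, "ty": 0.0054, "tz": 0.1, "twist": 0}, {"tx": 0.0464, "ty": 0.0063, "tz": 0.1088, "twist": 0}, {"tx": 0.0532, "ty": 0.0071, "tz": 0.1173, "twist": 0}, {"tx": 0.0604, "ty": 0.0081, "tz": 0.1255, "twist": 0}, {"tx": 0.0678, "ty": 0.0091, "tz": 0.1334, "twist": 0}, {"tx": 0.0756, "ty": 0.0101, "tz": 0.141, "twist": 0}, {"tx": 0.0837, "ty": 0.0112, "tz": 0.1481, "twist": 0}, {"tx": 0.0837, "ty": 0.0112, "tz": 0.1481, "twist": 0}, {"tx": 0.0837, "ty": 0.0112, "tz": 0.1481, "twist": 0}]}}

```text
time: 16.2
eef_pos: [0.5655, 0.1575, 0.2943]
orientation: [2.067, 2.365, 0.002]
ft_force: [-12.3, -1.5, 11.6]
opening: 0.0117
```

```bash
python3 v2.py 10
python3 - <<'E'
import cv2
im=cv2.imread('pics/s10.png')[90:310,150:400]
cv2.imwrite('pics/s10c.png',cv2.resize(im,None,fx=2.6,fy=2.6,interpolation=cv2.INTER_CUBIC))
E
```

```text
16.35 [0.56539993 0.15745411 0.29418298] [2.06729360e+00 2.36481972e+00 2.10591528e-03] 0.011691527818406476 [-11.27830312  -2.15352447  11.61383419]
w lid_bar [([0.567, 0.1567, 0.3073], 0.67)]
w lid_hinge [([0.373, -0.1423, -0.0005], 0.7), ([0.7283, 0.1801, 0.1175], 0.56)]
s lid_bar [([0.5674, 0.1602, 0.3095], 0.79)]
s lid_hinge [([0.7268, 0.1846, 0.1206], 0.76), ([0.5512, -0.3546, 0.0013], 0.72)]
t lid_bar []
t lid_hinge [([0.729, 0.1779, 0.1144], 0.59)]
```

View pics/s10c.png

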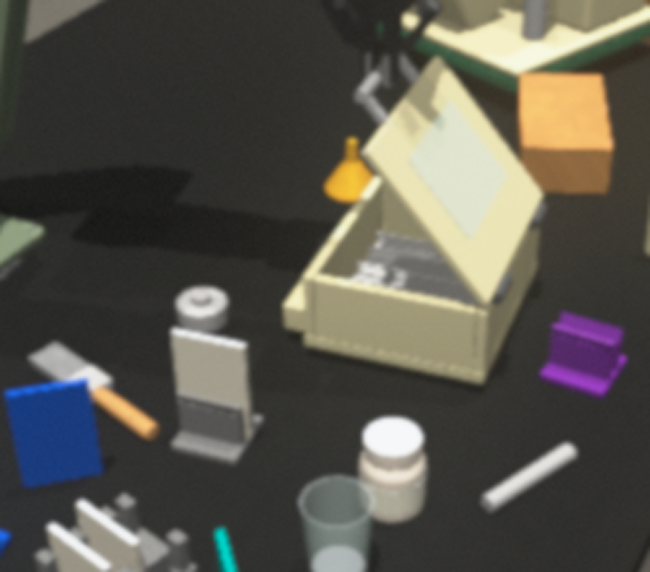

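View pics/w10.png

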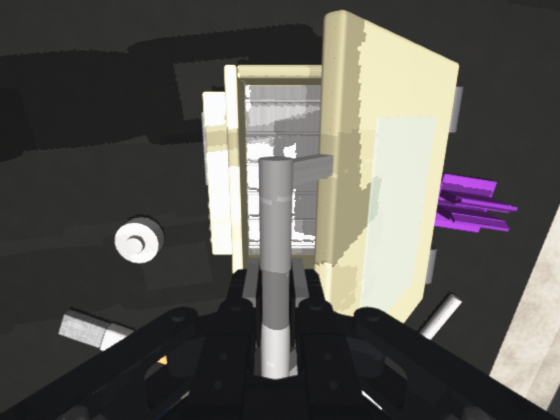

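{"api": "send_rows", "payload": {"series": [{"tx": -0.0012, "ty": -0.0002, "tz": 0.0012, "twist": 0}, {"tx": -0.0012, "ty": -0.0002, "tz": 0.0012, "twist": 0}]}}

```text
time: 16.85
eef_pos: [0.5654, 0.1575, 0.2943]
orientation: [2.066, 2.364, 0.005]
ft_force: [-6.3, -0.8, 5.1]
opening: 0.0116
```

```bash
cat > ov.py <<'E'
import sys
from h import *
n=sys.argv[1]
s=bot.read_state(); print(s['time'],s['eef_pos'],s['opening'],s['ft_force'])
g=bot.grab_frame('scene'); f=bot.grab_frame('wrist'); t=bot.grab_frame('top')
H=np.array([.7275,.1785,.116]); th=np.radians(7.5); dx=np.array([np.cos(th),np.sin(th),0]); dy=np.array([-np.sin(th),np.cos(th),0]); dz=np.array([0,0,1])
def pt(a,x,y,z): # lid frame: x toward hinge(neg = front), z up
    r=np.radians(a); return H+x*(np.cos(r)*dx-np.sin(r)*dz)+z*(np.sin(r)*dx+np.cos(r)*dz)+y*dy
def draw(p,crop,k,name):
    u0,v0,u1,v1=crop
    im=cv2.resize(p['image'][v0:v1,u0:u1,::-1],None,fx=k,fy=k,interpolation=cv2.INTER_CUBIC)
    for a,c in((47,(255,0,0)),(50,(0,0,255)),(53,(0,200,0))):
        L=[(-.21,-.12,.006),(-.21,.12,.006),(0,.12,.006),(0,-.12,.006)]
        q=((proj(p,[pt(a,*l) for l in L])-[u0,v0]+.5)*k).astype(np.int32)
        cv2.polylines(im,[q.reshape(-1,1,2)],True,c,1)
        q=((proj(p,[pt(a,-.25,-.06,0),pt(a,-.25,.06,0)])-[u0,v0]+.5)*k).astype(np.int32)
        cv2.polylines(im,[q.reshape(-1,1,2)],False,c,1)
    cv2.imwrite('pics/'+name+'.png',im)
draw(g,(250,90,390,230),4.2,'ovs'+n); draw(f,(0,0,560,420),1.4,'ovw'+n)
for nm,p in(('w',f),('s',g),('t',t)):
    print(nm,[(np.round(d['at'],4),round(d['conf'],2)) for d in bot.tip_of('lid_bar',p)[:2]])
E
python3 ov.py 1
```

```text
16.85 [0.56542771 0.15746459 0.29430154] 0.011636535952759835 [-6.31498175 -0.76651162  5.09156066]
w [(array([0.5677, 0.158 , 0.3041]), 0.83)]
s [(array([0.5663, 0.1587, 0.3073]), 0.82), (array([ 0.7244, -0.2415,  0.0027]), 0.5)]
t [(array([0.5649, 0.1553, 0.3052]), 0.96)]
```

View pics/ovs1.png

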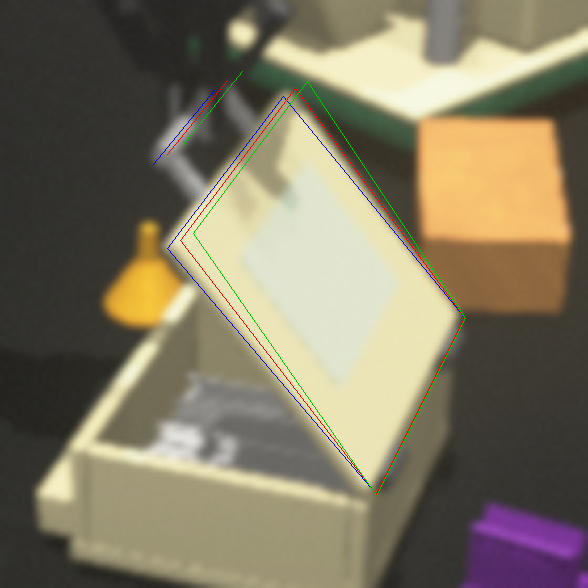

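View pics/ovw1.png

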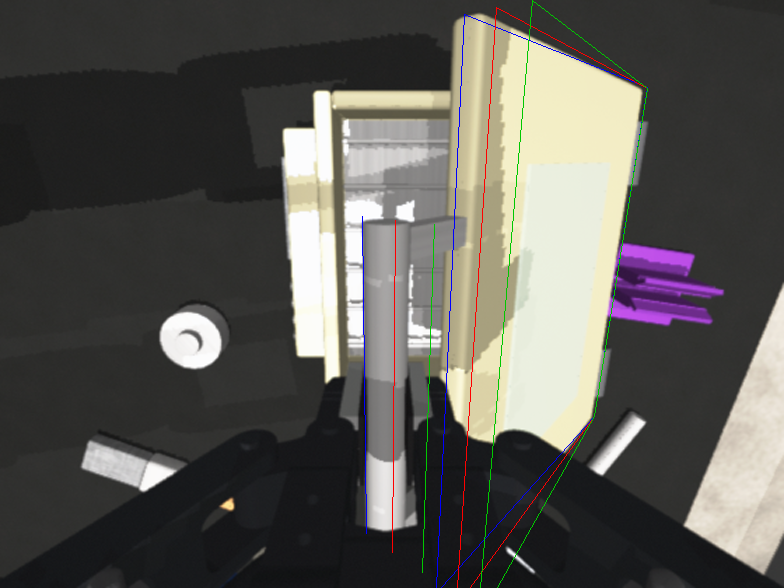

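{"api": "send_rows", "payload": {"series": [{"tx": 0.0007, "ty": 0.0001, "tz": 0.0012, "twist": 0}, {"tx": 0.0014, "ty": 0.0002, "tz": 0.0024, "twist": 0}, {"tx": 0.0014, "ty": 0.0002, "tz": 0.0024, "twist": 0}, {"tx": 0.0014, "ty": 0.0002, "tz": 0.0024, "twist": 0}]}}

```text
time: 17.55
eef_pos: [0.5668, 0.1577, 0.2955]
orientation: [2.067, 2.364, 0.003]
ft_force: [-7.5, -0.6, 6.1]
opening: 0.0122
```

```bash
python3 ov.py 2; python3 ov.py 3
```

```text
17.55 [0.56683086 0.15765501 0.2955201 ] 0.012235155477094362 [-7.51550705 -0.59266118  6.07413458]
w [(array([0.5677, 0.1562, 0.3067]), 0.81)]
s [(array([0.5682, 0.1586, 0.3093]), 0.83)]
t [(array([0.569 , 0.1563, 0.3055]), 0.65)]
17.85 [0.56680705 0.15765993 0.29552188] 0.011815635272284488 [-7.07043583 -0.10661043  4.82752595]
w []
s [(array([0.5675, 0.1564, 0.309 ]), 0.72)]
t [(array([0.5652, 0.157 , 0.3047]), 0.89)]
```

View pics/ovw3.png

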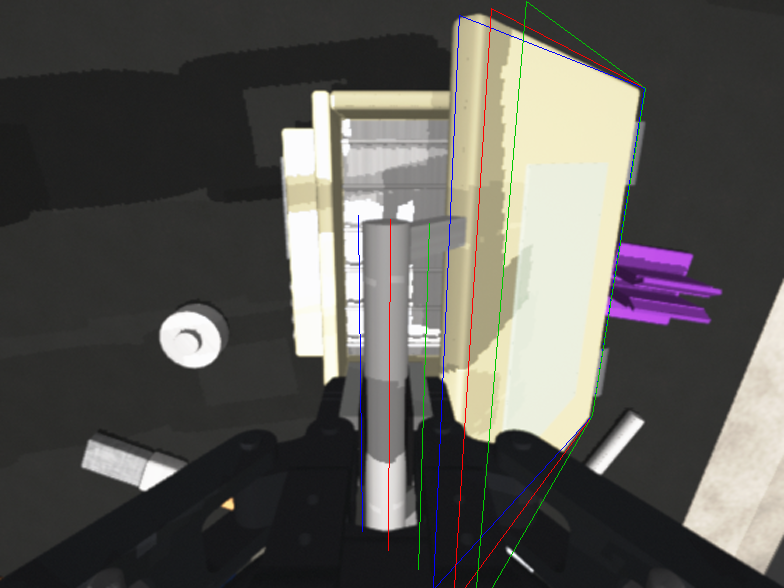

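View pics/ovs3.png

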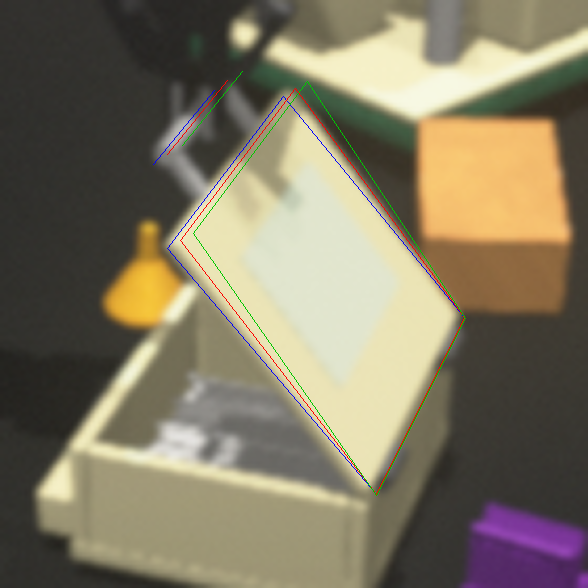

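{"api": "send_rows", "payload": {"series": [{"tx": 0, "ty": 0, "tz": 0, "twist": 0}, {"tx": 0, "ty": 0, "tz": 0, "twist": 0}, {"tx": 0, "ty": 0, "tz": 0, "twist": 0}, {"tx": 0, "ty": 0, "tz": 0, "twist": 0}, {"tx": 0, "ty": 0, "tz": 0, "twist": 0}]}}

```text
time: 18.65
eef_pos: [0.5668, 0.1577, 0.2955]
orientation: [2.067, 2.364, 0.003]
ft_force: [-6.1, -0.8, 5.8]
opening: 0.0116
```

Run:
```python
from h import *
s=bot.read_state(); print(s['time'],s['eef_pos'],np.abs(s['qvel']).max(),s['ft_force'])
g=bot.grab_frame('scene'); print([(np.round(d['at'],4),round(d['conf'],2)) for d in bot.tip_of('plaque',g)]); save(g,'end')
print(bot.job_done())
```

```text
18.65 [0.56678024 0.15765727 0.29547429] 0.0021143943104280274 [-6.12612001 -0.75702492  5.82283172]
[(array([ 0.6945, -0.3707, -0.0031]), 0.95), (array([ 0.524 , -0.1313,  0.0074]), 0.82), (array([ 0.7308, -0.1376,  0.0013]), 0.58), (array([ 0.4121, -0.2638,  0.0045]), 0.57)]
the job is handed in; nothing more can be done
None
```

View pics/end.png

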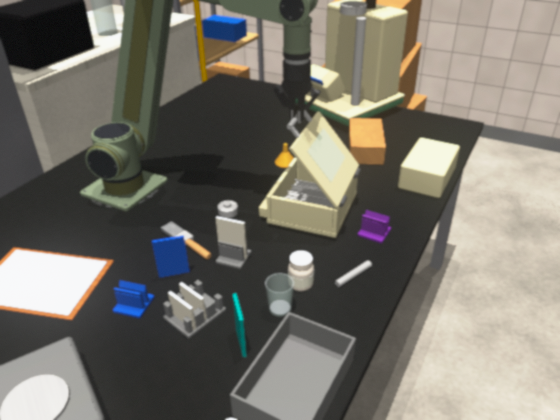

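The tall plaque stands fully home in the grey stand, and the arm is holding the chamber lid at about 50 degrees. The job was handed in at about 18.7 s, well inside the 54 s limit.

- **Plaque:** I drew it straight up out of the rack and lowered it into the stand. It touched the slot floor at the tool height where I had gripped it in the rack, and I let it go there. My last scene picture shows it upright, with its base measured within about 3 mm of the stand's centre.
- **Lid:** I lifted it by the bar along its arc, and the gripper is still holding it. Over the last second the tool position was steady.
- **Lid angle:** The wrist camera put the lid at about 49.7 degrees. The scene-picture overlay read slightly lower, about 49, and the trained network's bar positions gave roughly 49 to 50.5.
- **Other readings:** About 8 N of sideways push between the gripper and the bar remained at the end. The gripper read 12 mm open on the 14 mm bar, but the bar did not slip.
- **Everything else:** The short plaques, the look-alikes and the rest of the bench look unmoved in the last picture.

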